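Turn the cup carousel to the black cup

ROBOT

A 6-joint arm with a two-finger parallel gripper is mounted at the origin on a cart in front of the work surface, level with it; the furniture and walls round the work are solid. World frame = base frame: x ahead of the robot, y to its left, z up, the work surface at z = 0. Lengths are in m, angles in rad, forces in N, time in s.
With the tool pointing down it reaches from about 0.325 to 0.775 m from the base axis. Payload 5.5 kg.
Tool frame: the origin (TCP) lies midway between the tips of the shut fingers; the grasp point (between the pads) lies behind it (arm.grip_point_offset is the z of the grasp point in the tool frame, in m); z points along the fingers, y is the line along which they close (so a half turn about z gives the same grasp; the last joint's range is limited). The gripper opens to 88 mm and grips with 3 to 60 N. Pads are 20 mm wide; open, the fingers measure 115 mm over their backs; the gripper's body (75 mm by 178 mm) begins 61 mm behind the grasp point.
Start: joints at [-1.247, 0.091, 1.231, -0, 1.82, -0.057], TCP at [0.223, -0.557, 0.223] pointing down, gripper open.
Joint ranges: [-2.87, 2.87], [-0.86, 2.18], [0.17, 2.46], [-1.51, 4.65], [0.06, 2.69], [-2.65, 2.65]. Speed limits (rad/s): [2.57, 2.57, 3.01, 3.14, 3.14, 3.14].

INTERFACE

Orientations are given as a unit quaternion [x, y, z, w].
In Python, from rig import status, viewer, ticket, finder, arm gives the robot as it stands.
- The arm moves only by the tool send_rows, never from a script. Its argument "motion" is a list of rows, each an object with "dr": the turn, a rotation vector about the world's x, y, z in degrees, a list of three; "slide": the shift along the world's x, y, z in mm, a list of three; "jaw": the finger opening in mm, from 0 to 87.8. A call has exactly 5 rows; each row shifts and turns the commanded pose from where the row before left it; what a row does not reach is not made up. A row lasts 1/8 s, in which the tool goes at most 62.5 mm and 10.7 degrees, less where a joint would pass 70% of its speed; a pose out of reach is approached as far as the arm can. A call is refused whole if a number of a shift passes 62.5 or a number of a turn 10.7, either way. A call with a gripper value outside its range is refused whole. The fingers move at their own pace and stop on an object; the grip force is fixed at half the most. Time passes only in rows, so rows that do not move let the fingers close, or fill a call up. It gives the time, the measured TCP pose, the force, the opening and the grip force at its end, in the units of the state.
- status.sense(): the state, without advancing time (a new reading comes with each control period).
- viewer.camera(name): name is "scene" or "top"; returns the picture (384x512x3 uint8, blue, green, red); there is no depth.
- viewer.camera_model(name): a dict with "K" (3x3 intrinsics, pixels), "R" (3x3) and "t" (3): a world point X has camera coordinates R X + t. Camera axes: x right, y down, z forward; pixel columns grow to the right and rows downward; lengths in m; the calibration is good to about 2 mm. A picture is of the moment at which its call begins. camera_model takes no time and is no camera call.
- ticket.job_done(): hands the job in; it is judged then, once.
Trained networks look in the newest picture that a camera, given by its name, has taken for a name from the list of things; names that differ only in an ending like _2 or _b are one class to them, and where a whole thing is asked for, a point or a joint stands for the part that bears it (a point fixed in the world has none). Each returns a list of dicts, best first, with "confidence" (0 to 1); they miss things now and then, are a little off and sometimes report something else, mostly with a low value. They report only what shows in the picture. A call takes as long as a camera call. They do not tell look-alikes from the thing itself.
- finder.spot_in(thing, camera): "location" ([x, y, z] in m, in the coordinates of the camera as it stood for that picture, good to about 4 mm: the middle of the surface that is visible of it).
- finder.spot_point(thing, camera): "location" ([x, y, z] in m, in the coordinates of the camera as it stood for that picture, good to about 4 mm: a listed point, or the origin of a listed thing).
The state is a dict: "time_s": time; "joint_pos": joint angles; "qvel": joint speeds; "effort": joint torques, N m; "ee_pos": TCP position; "ee_rot": TCP orientation; "ft_force": force on the tool from outside, world axes, zero at the start; "moment": the same for the moment, N m; "finger_gap": opening from 0.0 (shut) to 1.0 (fully open); "grasp_force": force on a finger pad.
Only numpy, scipy, OpenCV 4.12 (cv2) and the standard library are available. Lean on these libraries where they do the work, as an engineer would, in place of code of your own. Each camera call takes 0.05 s, during which the arm holds its last target. There are 200 camera calls.

TASK

Turn the cup carousel by pushing the pegs on its rim with the fingers until the black espresso cup stands at the front, right in line with the red pointer on the worktop. Do not touch or lift any of the cups; all four must stay standing on the carousel. Leave everything else on the worktop where it stands, and finish with the hand clear and the carousel at rest.

Things in the scene. Friction and masses are not known exactly. Their poses are not given: they have to be found in the camera images.
- black_cup: the black espresso cup (white inside), the one to bring to the front: height 50 mm, bowl about 64 mm across and 88 mm long over the bowl and handle; origin at the middle of that length on its underside, so the bowl's centre lies 12 mm along its +y and the handle points along -y; it starts with the bowl's centre about 62 mm from the carousel's axis, the handle pointing along the rim; loose
- black_cup_middle (a point): centre of the underside of the black cup's bowl
- blue_cup: dark blue espresso cup (terracotta inside): height 50 mm, bowl about 64 mm across and 88 mm long over the bowl and handle; origin at the middle of that length on its underside, so the bowl's centre lies 12 mm along its +y and the handle points along -y; it starts with the bowl's centre about 62 mm from the carousel's axis, the handle pointing along the rim; loose
- white_cup: wide white espresso cup: height 50 mm, bowl about 64 mm across and 88 mm long over the bowl and handle; origin at the middle of that length on its underside, so the bowl's centre lies 12 mm along its +y and the handle points along -y; it starts with the bowl's centre about 62 mm from the carousel's axis, the handle pointing along the rim; loose
- tall_white_cup: narrower white espresso cup, 56 mm high, bowl 58 mm across, otherwise: 85 mm long over the bowl and handle; origin at the middle of that length on its underside, so the bowl's centre lies 12 mm along its +y and the handle points along -y; it starts with the bowl's centre about 62 mm from the carousel's axis, the handle pointing along the rim; loose
- carousel_foot: fixed dark steel foot of the cup carousel; origin on the worktop at the carousel's vertical axis; its -x axis points along the flat red pointer plate (22 mm wide, 48 mm at its diamond head, 4 mm thick, lying on the worktop), which sticks out under the platter to 214 mm from the axis and marks the front. It differs in place and heading from run to run
- front_spot (a point): point fixed to the foot, 62 mm from the axis towards the pointer, at the height of the platter's floor (32 mm above the worktop): the middle of the black cup belongs here
- platter (a joint): how far the pale wooden platter has turned since the start, rad, counterclockwise from above positive; turns endlessly both ways. Platter 224 mm across; above the worktop its underside is 22 mm, its floor 32 mm, its lip 40 mm. The bearing is braked: about 0.5 N on a peg moves it, and it stops almost at once when let go
- peg_0 (a point): centre of the 18 mm brass ball on the end of peg 0: 168 mm from the axis, 48 mm above the worktop, moves with the platter. Six dark wooden pegs, 12 mm thick, 47 mm bare, rise gently out of the rim (centre line 31 mm high at the rim) every 60 degrees, numbered counterclockwise from above; the black cup starts near the line of peg 3
- peg_1 (a point): centre of the 18 mm brass ball on the end of peg 1: 168 mm from the axis, 48 mm above the worktop, moves with the platter. Six dark wooden pegs, 12 mm thick, 47 mm bare, rise gently out of the rim (centre line 31 mm high at the rim) every 60 degrees, numbered counterclockwise from above; the black cup starts near the line of peg 3
- peg_2 (a point): centre of the 18 mm brass ball on the end of peg 2: 168 mm from the axis, 48 mm above the worktop, moves with the platter. Six dark wooden pegs, 12 mm thick, 47 mm bare, rise gently out of the rim (centre line 31 mm high at the rim) every 60 degrees, numbered counterclockwise from above; the black cup starts near the line of peg 3
- peg_3 (a point): centre of the 18 mm brass ball on the end of peg 3: 168 mm from the axis, 48 mm above the worktop, moves with the platter. Six dark wooden pegs, 12 mm thick, 47 mm bare, rise gently out of the rim (centre line 31 mm high at the rim) every 60 degrees, numbered counterclockwise from above; the black cup starts near the line of peg 3
- peg_4 (a point): centre of the 18 mm brass ball on the end of peg 4: 168 mm from the axis, 48 mm above the worktop, moves with the platter. Six dark wooden pegs, 12 mm thick, 47 mm bare, rise gently out of the rim (centre line 31 mm high at the rim) every 60 degrees, numbered counterclockwise from above; the black cup starts near the line of peg 3
- peg_5 (a point): centre of the 18 mm brass ball on the end of peg 5: 168 mm from the axis, 48 mm above the worktop, moves with the platter. Six dark wooden pegs, 12 mm thick, 47 mm bare, rise gently out of the rim (centre line 31 mm high at the rim) every 60 degrees, numbered counterclockwise from above; the black cup starts near the line of peg 3
- honey_jar: honey jar with white lid, 58x62x99 mm; a loose bystander on the worktop, origin at the middle of its underside; not part of the job
- jam_jar: red jam jar with red lid, 65x69x86 mm; a loose bystander on the worktop, origin at the middle of its underside; not part of the job
- kitchen_timer: white round kitchen timer, 68x68x60 mm; a loose bystander on the worktop, origin at the middle of its underside; not part of the job
- milk_pitcher: pale milk pitcher, 80x115x88 mm; a loose bystander on the worktop, origin at the middle of its underside; not part of the job
- lemon: lemon, 78x55x56 mm; a loose bystander on the worktop, origin at the middle of its underside; not part of the job
Mind the look-alikes: they are no part of the job. Leave any purple look-alike of the blue_cup alone.

How it is judged:
At the end, for the whole second after the job is handed in: The middle of the black cup is within 14 mm, seen from above, of the front spot (about 13 degrees of turn either side of the pointer); the platter is at rest (under 0.05 rad/s); all four cups stand upright (within 0.12 rad) on the platter (horizontal distance between black_cup_middle and front_spot below 0.014 m and velocity of joint platter between -0.05 and 0.05 rad/s and angle between each of black_cup, blue_cup, white_cup, tall_white_cup's own z axis and vertical below 0.12 rad and horizontal distance between each of black_cup, blue_cup, white_cup, tall_white_cup and carousel_foot below 0.095 m and height (world z) of black_cup between 0.027 and 0.04 m and height (world z) of blue_cup between 0.027 and 0.04 m and height (world z) of white_cup between 0.027 and 0.04 m and height (world z) of tall_white_cup between 0.027 and 0.04 m); the robot touches nothing.
It fails at once if a cup is touched by the robot (contact force between any of the arm, the fingers and black_cup above 0.5 N or contact force between any of the arm, the fingers and blue_cup above 0.5 N or contact force between any of the arm, the fingers and white_cup above 0.5 N or contact force between any of the arm, the fingers and tall_white_cup above 0.5 N).
It fails at once if a cup is lifted off the platter (height (world z) of any of black_cup, blue_cup, white_cup, tall_white_cup above 0.047 m).
It fails at once if a cup tips over (angle between any of black_cup, blue_cup, white_cup, tall_white_cup's own z axis and vertical above 0.5 rad).
It fails at once if another thing on the worktop is moved by more than 20 mm (distance of any of honey_jar, jam_jar, kitchen_timer, milk_pitcher, lemon from where it was at the start of the episode above 0.02 m).
It also fails if it takes over 72 s, if anything falls off the work surface, if the arm or the gripper's body presses on something with over 40 N, if the wrist force passes 120 N, or if a joint passes its speed limit or range.

## Working session

There is one attempt and no reset: what is moved stays moved. The work goes in short steps, Python scripts to look and compute and a tool call to move; the robot and the scene stay as the last step left them, time stands still between calls to the robot, and variables do not carry over. Pictures are saved under pics/ and viewed, at most 10 in all, crops included, and the job is handed in when it is done.

Besides the shell and the picture viewer there is one more tool, called after "Call:" by a JSON object that holds its "method" and its "body", one argument or row to a line. send_rows: Moves the arm, as the interface text tells. Its arguments: {"type":"object","properties":{"motion":{"type":"array","items":{"type":"object","properties":{"dr":{"type":"array","items":{"type":"number"}},"slide":{"type":"array","items":{"type":"number"}},"jaw":{"type":"number"}}}}},"required":["motion"]}

```bash
mkdir -p pics
cat > h.py <<'E'
from rig import status, viewer, ticket, finder, arm
import numpy as np, cv2
def w(cam,p):
    m=viewer.camera_model(cam); return np.array(m["R"]).T@(np.array(p)-np.array(m["t"]))
def pt(n,cam,k=2,f=None):
    r=(f or finder.spot_point)(n,cam)
    for d in r[:k]:
        c=np.array(d["location"]); q=np.array(viewer.camera_model(cam)["K"])@c
        print(n,cam,round(d["confidence"],2),np.round(w(cam,c)*1000).astype(int),"px",(q[:2]/q[2]).astype(int))
E
python3 - <<'E'
from h import *
s=viewer.camera("scene");t=viewer.camera("top")
cv2.imwrite("pics/a.png",cv2.resize(np.vstack([s,t]),None,fx=.78,fy=.78))
for n in ["carousel_foot","black_cup_middle","front_spot"]+["peg_%d"%i for i in range(6)]+["blue_cup","white_cup","tall_white_cup","honey_jar","jam_jar","kitchen_timer","milk_pitcher","lemon"]: pt(n,"top")
print(status.sense()["time_s"])
E
```

```text
peg_0 top 0.86 [638 -93  51] px [288 155]
peg_0 top 0.85 [475 -44  47] px [272 215]
peg_1 top 0.86 [638 -93  51] px [288 155]
peg_1 top 0.85 [475 -44  47] px [272 215]
peg_2 top 0.86 [638 -93  51] px [288 155]
peg_2 top 0.85 [475 -44  47] px [272 215]
peg_3 top 0.86 [638 -93  51] px [288 155]
peg_3 top 0.85 [475 -44  47] px [272 215]
peg_4 top 0.86 [638 -93  51] px [288 155]
peg_4 top 0.85 [475 -44  47] px [272 215]
peg_5 top 0.86 [638 -93  51] px [288 155]
peg_5 top 0.85 [475 -44  47] px [272 215]
blue_cup top 0.86 [655  37  28] px [241 152]
blue_cup top 0.59 [349   5  -2] px [255 262]
white_cup top 0.57 [644 122  33] px [211 156]
tall_white_cup top 0.97 [554 110  30] px [215 188]
tall_white_cup top 0.44 [645 122  33] px [211 156]
honey_jar top 0.93 [ 467 -356    1] px [383 217]
jam_jar top 0.64 [ 567 -336   -3] px [373 182]
kitchen_timer top 0.62 [ 375 -299   -2] px [364 250]
kitchen_timer top 0.55 [565  22  31] px [247 183]
milk_pitcher top 0.62 [402 351  -1] px [129 246]
milk_pitcher top 0.37 [444 119  45] px [212 227]
lemon top 0.81 [530 367   0] px [124 200]
0.95
```

View pics/a.png

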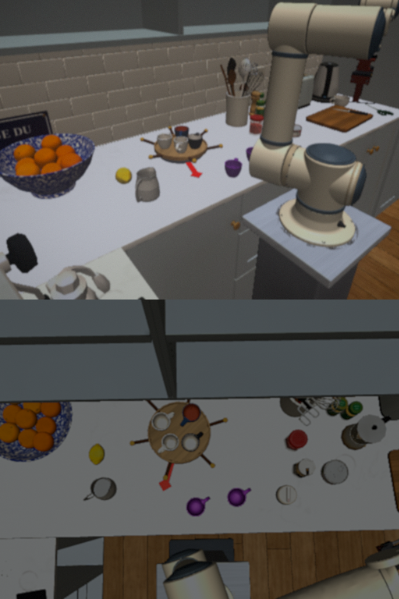

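Run:
```python
from h import *
t=viewer.camera("top")
cv2.imwrite("pics/b.png",cv2.resize(t[120:280,150:300],None,fx=3.7,fy=3.7,interpolation=cv2.INTER_CUBIC))
pt("peg_0","top",9); pt("black_cup_middle","top",4); pt("black_cup","top",4);pt("platter","top",2,finder.spot_in)
# red pointer pixels -> world at z=4mm
hsv=cv2.cvtColor(t,cv2.COLOR_BGR2HSV);m=((hsv[...,0]<8)|(hsv[...,0]>172))&(hsv[...,1]>150)&(hsv[...,2]>80)
m[:195]=0;m[:,:190]=0;m[262:]=0;m[:,290:]=0
v,u=np.nonzero(m);c=viewer.camera_model("top");R=np.array(c["R"]);K=np.array(c["K"]);o=-R.T@np.array(c["t"])
d=(R.T@np.linalg.inv(K)@np.vstack([u,v,np.ones_like(u)])).T
p=(o+d*((.004-o[2])/d[:,2])[:,None])*1000
print(len(u),p.mean(0),p[p[:,0].argmin()],p[p[:,0].argmax()]);print(cv2.fitLine(p[:,:2].astype(np.float32),cv2.DIST_L2,0,.01,.01).ravel())
```

```text
peg_0 top 0.9 [569 231  48] px [170 182]
peg_0 top 0.87 [445 121  51] px [211 227]
peg_0 top 0.73 [476 -45  44] px [272 215]
peg_0 top 0.68 [639 -94  51] px [289 155]
peg_0 top 0.67 [728 185  48] px [187 126]
black_cup_middle top 0.83 [560  34  30] px [243 185]
black_cup top 0.74 [566  21  31] px [248 183]
black_cup top 0.22 [654  35  29] px [242 152]
platter top 0.88 [598  72  31] px [229 172]
172 [438.23990595 119.36334158   4.        ] [406.00642451 126.55596386   4.        ] [497.10873763  98.1234417    4.        ]
[ 9.2750078e-01 -3.7382117e-01  4.3823990e+02  1.1936334e+02]
```

View pics/b.png

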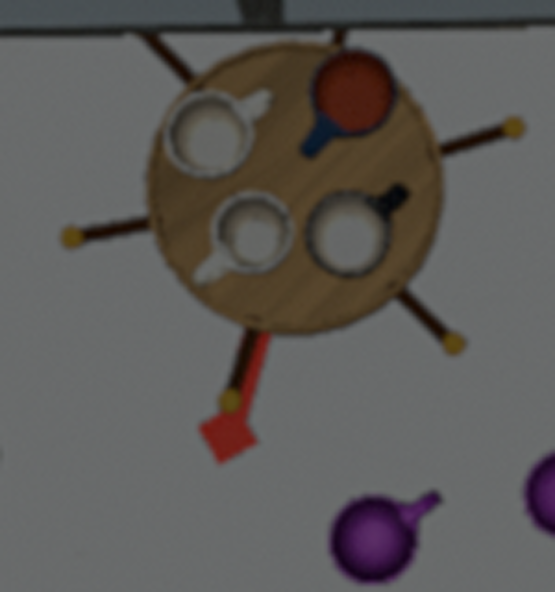

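I take the axis to be at about (602, 70) mm and the pointer at 164°. The black cup (white inside, black handle, top-camera px 243,185) is at about 221°, with peg 3 beside it at 222°. The possible mix-ups are the blue cup at px (241,152), the white cups at (211,156) and (215,188), and the purple cups off the carousel near (255,262). The crop confirms the choice. The platter has to turn about 57° clockwise, so I'll push peg 3 from its far side.

Call:
{"method": "send_rows", "body": {
  "motion": [
    {"slide": [30, 50, 0], "dr": [0, 0, 0], "jaw": 0},
    {"slide": [30, 50, 0], "dr": [0, 0, 0], "jaw": 0},
    {"slide": [30, 50, 0], "dr": [0, 0, 0], "jaw": 0},
    {"slide": [30, 50, 0], "dr": [0, 0, 0], "jaw": 0},
    {"slide": [30, 50, 0], "dr": [0, 0, 0], "jaw": 0}
  ]
}}

```text
time_s: 1.82
ee_pos: [0.3736, -0.3054, 0.2228]
ee_rot: [0.982, 0.189, 0.0, 0.0]
ft_force: [0.6, -0.6, -0.3]
finger_gap: 0.471
grasp_force: 0.0
```

Call:
{"method": "send_rows", "body": {
  "motion": [
    {"slide": [30, 50, 0], "dr": [0, 0, 0], "jaw": 0},
    {"slide": [30, 50, 0], "dr": [0, 0, 0], "jaw": 0},
    {"slide": [30, 50, 0], "dr": [0, 0, 0], "jaw": 0},
    {"slide": [30, 50, 0], "dr": [0, 0, 0], "jaw": 0},
    {"slide": [30, 47, 0], "dr": [0, 0, 0], "jaw": 0}
  ]
}}

```text
time_s: 2.45
ee_pos: [0.5237, -0.0581, 0.223]
ee_rot: [0.982, 0.189, 0.0, 0.0]
ft_force: [-0.4, -0.5, -0.0]
finger_gap: 0.007
grasp_force: 0.0
```

Run:
```python
from h import *
from scipy.spatial.transform import Rotation as R
s=status.sense();print(s["time_s"],s["ee_pos"],s["finger_gap"],arm.grip_point_offset,s["ft_force"]);print(R.from_quat(s["ee_rot"]).as_matrix().round(2))
```

```text
2.45 [ 0.52374995 -0.05813322  0.22296628] 0.007082508697854017 -0.0187 [-0.38570529 -0.52477354 -0.00267092]
[[ 0.93  0.37  0.  ]
 [ 0.37 -0.93 -0.  ]
 [ 0.    0.   -1.  ]]
```

Call:
{"method": "send_rows", "body": {
  "motion": [
    {"slide": [0, 0, -45], "dr": [0, 0, 0], "jaw": 0},
    {"slide": [0, 0, -45], "dr": [0, 0, 0], "jaw": 0},
    {"slide": [0, 0, -45], "dr": [0, 0, 0], "jaw": 0},
    {"slide": [0, 0, -40], "dr": [0, 0, 0], "jaw": 0},
    {"slide": [0, 0, -18], "dr": [0, 0, 0], "jaw": 0}
  ]
}}

```text
time_s: 3.08
ee_pos: [0.5216, -0.0598, 0.027]
ee_rot: [0.982, 0.189, -0.002, -0.001]
ft_force: [-0.2, -0.2, -0.1]
finger_gap: 0.003
grasp_force: 0.0
```

Run:
```python
from h import *
t=viewer.camera("top");s=status.sense();print(s["ee_pos"],s["ft_force"])
cv2.imwrite("pics/c.png",np.hstack([cv2.resize(t[120:280,150:300],None,fx=2.6,fy=2.6),cv2.resize(viewer.camera("scene")[130:250,160:300],None,fx=2.8,fy=3.4667)]))
import math
a=np.radians
for d in range(238,162,-4): print(d,(602+150*np.cos(a(d)),70+150*np.sin(a(d))))
```

```text
[ 0.52112485 -0.05970999  0.02573607] [-0.29386275  0.47823435 -2.26817821]
238 (np.float64(522.5121103650192), np.float64(-57.207214423463896))
234 (np.float64(513.832212156129), np.float64(-51.352549156242105))
230 (np.float64(505.58185854701907), np.float64(-44.90666646784669))
226 (np.float64(497.8012444311504), np.float64(-37.90097005079768))
222 (np.float64(490.52827617839085), np.float64(-30.369590953828734))
218 (np.float64(483.7983869589917), np.float64(-22.349221298848732))
214 (np.float64(477.6443641167437), np.float64(-13.878935520612004))
210 (np.float64(472.0961894323342), np.float64(-5.000000000000014))
206 (np.float64(467.18089305512495), np.float64(4.244327981638378))
202 (np.float64(462.9224218149819), np.float64(13.809010987613199))
198 (np.float64(459.34152255572695), np.float64(23.64745084375791))
194 (np.float64(456.4556410586005), np.float64(33.711715660049876))
190 (np.float64(454.27883704816884), np.float64(43.95277334996043))
186 (np.float64(452.821715694759), np.float64(54.32073050985198))
182 (np.float64(452.09137594713565), np.float64(64.76507549462487))
178 (np.float64(452.09137594713565), np.float64(75.23492450537518))
174 (np.float64(452.821715694759), np.float64(85.67926949014806))
170 (np.float64(454.27883704816884), np.float64(96.04722665003953))
166 (np.float64(456.4556410586005), np.float64(106.28828433995017))
```

View pics/c.png

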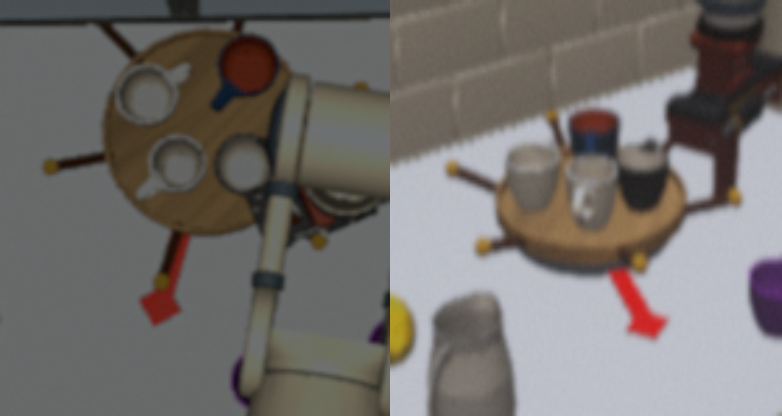

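The fingers are down between pegs 3 and 4 and clear of the cups. Next I sweep along the arc.

Call:
{"method": "send_rows", "body": {
  "motion": [
    {"slide": [-8.7, 5.9, 0], "dr": [0, 0, 0], "jaw": 0},
    {"slide": [-8.3, 6.4, 0], "dr": [0, 0, 0], "jaw": 0},
    {"slide": [-7.8, 7, 0], "dr": [0, 0, 0], "jaw": 0},
    {"slide": [-7.3, 7.5, 0], "dr": [0, 0, 0], "jaw": 0},
    {"slide": [-6.7, 8, 0], "dr": [0, 0, 0], "jaw": 0}
  ]
}}

```text
time_s: 3.8
ee_pos: [0.4839, -0.0246, 0.03]
ee_rot: [0.982, 0.189, 0.0, 0.0]
ft_force: [1.9, -0.0, -0.2]
finger_gap: -0.002
grasp_force: 0.4
```

Run:
```python
from h import *
viewer.camera("scene");viewer.camera("top");s=status.sense();print(s["ee_pos"],s["ft_force"])
for c in ("top","scene"): pt("peg_0",c,7);pt("black_cup_middle",c)
```

```text
[ 0.48340066 -0.02437282  0.0295685 ] [-0.22455041 -0.3413981  -0.16310851]
peg_0 top 0.92 [603 240  49] px [167 170]
peg_0 top 0.9 [607 -96  53] px [290 166]
peg_0 top 0.72 [747 156  49] px [198 119]
peg_0 top 0.69 [454 149  48] px [201 224]
black_cup_middle top 0.66 [549  43  30] px [240 189]
peg_0 scene 0.88 [450 153  41] px [238 209]
peg_0 scene 0.88 [755  -7  53] px [226 160]
peg_0 scene 0.78 [460 -11  51] px [280 190]
peg_0 scene 0.69 [745 169  53] px [184 173]
peg_0 scene 0.6 [597 242  46] px [186 197]
peg_0 scene 0.58 [612 -93  47] px [269 169]
black_cup_middle scene 0.81 [549  44  30] px [248 190]
```

Call:
{"method": "send_rows", "body": {
  "motion": [
    {"slide": [-6.2, 8.5, 0], "dr": [0, 0, 0], "jaw": 0},
    {"slide": [-5.6, 8.9, 0], "dr": [0, 0, 0], "jaw": 0},
    {"slide": [-4.9, 9.2, 0], "dr": [0, 0, 0], "jaw": 0},
    {"slide": [-4.3, 9.6, 0], "dr": [0, 0, 0], "jaw": 0},
    {"slide": [-3.6, 9.8, 0], "dr": [0, 0, 0], "jaw": 0}
  ]
}}

```text
time_s: 4.72
ee_pos: [0.4593, 0.0215, 0.0297]
ee_rot: [0.982, 0.189, 0.0, 0.0]
ft_force: [0.9, -0.5, -0.2]
finger_gap: 0.005
grasp_force: 0.3
```

Call:
{"method": "send_rows", "body": {
  "motion": [
    {"slide": [-2.9, 10, 0], "dr": [0, 0, 0], "jaw": 0},
    {"slide": [-2.2, 10.2, 0], "dr": [0, 0, 0], "jaw": 0},
    {"slide": [-1.5, 10.4, 0], "dr": [0, 0, 0], "jaw": 0},
    {"slide": [-0.7, 10.4, 0], "dr": [0, 0, 0], "jaw": 0},
    {"slide": [0, 8, 0], "dr": [0, 0, 0], "jaw": 0}
  ]
}}

```text
time_s: 5.35
ee_pos: [0.4522, 0.0705, 0.0296]
ee_rot: [0.982, 0.189, -0.0, 0.0]
ft_force: [0.2, -0.7, -0.1]
finger_gap: 0.006
grasp_force: 0.3
```

Run:
```python
from h import *
viewer.camera("scene");viewer.camera("top");s=status.sense();print(s["ee_pos"],s["ft_force"])
for c in ("top","scene"): pt("peg_0",c,7);pt("black_cup_middle",c)
```

```text
[0.45218376 0.07063177 0.02955296] [0.53716086 0.11682606 0.21087948]
peg_0 top 0.78 [503 -65  50] px [280 204]
peg_0 top 0.7 [672 -81  47] px [284 143]
peg_0 top 0.69 [539 226  48] px [172 193]
peg_0 top 0.65 [707 207  47] px [180 133]
peg_0 top 0.38 [ 566 -333    0] px [373 183]
black_cup_middle top 0.68 [545  85  33] px [224 191]
peg_0 scene 0.79 [700 211  42] px [179 184]
peg_0 scene 0.77 [503 -63  47] px [283 182]
peg_0 scene 0.76 [432  95  46] px [258 204]
peg_0 scene 0.71 [769  60  47] px [208 165]
peg_0 scene 0.71 [529 230  44] px [201 205]
black_cup_middle scene 0.7 [545  86  30] px [238 194]
```

Call:
{"method": "send_rows", "body": {
  "motion": [
    {"slide": [0.5, 4, 0], "dr": [0, 0, 0], "jaw": 0},
    {"slide": [0.5, 4, 0], "dr": [0, 0, 0], "jaw": 0},
    {"slide": [0, 0, 0], "dr": [0, 0, 0], "jaw": 0},
    {"slide": [-5, -15, 0], "dr": [0, 0, 0], "jaw": 0},
    {"slide": [-5, -15, 0], "dr": [0, 0, 0], "jaw": 0}
  ]
}}

```text
time_s: 6.28
ee_pos: [0.4428, 0.0467, 0.0296]
ee_rot: [0.982, 0.189, -0.0, 0.0]
ft_force: [0.9, -0.4, 0.5]
finger_gap: 0.009
grasp_force: 0.0
```

Call:
{"method": "send_rows", "body": {
  "motion": [
    {"slide": [0, 0, 45], "dr": [0, 0, 0], "jaw": 0},
    {"slide": [0, 0, 50], "dr": [0, 0, 0], "jaw": 0},
    {"slide": [0, 0, 50], "dr": [0, 0, 0], "jaw": 0},
    {"slide": [0, 0, 45], "dr": [0, 0, 0], "jaw": 0},
    {"slide": [0, -45, 0], "dr": [0, 0, 0], "jaw": 0}
  ]
}}

```text
time_s: 6.9
ee_pos: [0.4444, 0.0028, 0.2244]
ee_rot: [0.982, 0.191, 0.004, 0.001]
ft_force: [1.2, -1.5, -0.4]
finger_gap: 0.006
grasp_force: 0.0
```

Call:
{"method": "send_rows", "body": {
  "motion": [
    {"slide": [-10, -50, 0], "dr": [0, 0, 0], "jaw": 0},
    {"slide": [-10, -50, 0], "dr": [0, 0, 0], "jaw": 0},
    {"slide": [-10, -50, 0], "dr": [0, 0, 0], "jaw": 0},
    {"slide": [-10, -50, 0], "dr": [0, 0, 0], "jaw": 0},
    {"slide": [0, -40, 0], "dr": [0, 0, 0], "jaw": 0}
  ]
}}

```text
time_s: 7.52
ee_pos: [0.4015, -0.2399, 0.2199]
ee_rot: [0.982, 0.188, 0.0, 0.0]
ft_force: [-0.2, 0.3, -0.3]
finger_gap: 0.007
grasp_force: 0.0
```

Run:
```python
from h import *
s=viewer.camera("scene");t=viewer.camera("top");x=status.sense();print(x["time_s"],x["ee_pos"],x["ft_force"])
for c in ("top","scene"): pt("peg_0",c,7);pt("black_cup_middle",c)
cv2.imwrite("pics/d.png",np.hstack([cv2.resize(t[120:280,150:300],None,fx=2.6,fy=2.6),cv2.resize(s[130:250,160:300],None,fx=2.8,fy=3.4667)]))
```

```text
7.625 [ 0.40154079 -0.24092978  0.21898941] [-0.41213978  0.55491844  0.21037568]
peg_0 top 0.91 [496 -61  51] px [278 207]
peg_0 top 0.91 [667 -83  47] px [284 145]
peg_0 top 0.79 [545 230  47] px [171 191]
peg_0 top 0.74 [436  97  47] px [220 230]
peg_0 top 0.73 [709 200  50] px [182 132]
black_cup_middle top 0.69 [546  85  30] px [224 191]
black_cup_middle top 0.54 [713 200  46] px [182 131]
peg_0 scene 0.86 [712 210  45] px [178 181]
peg_0 scene 0.81 [663 -87  50] px [259 164]
peg_0 scene 0.66 [540 233  43] px [198 204]
peg_0 scene 0.57 [495 -59  46] px [284 183]
peg_0 scene 0.56 [437 102  48] px [255 204]
black_cup_middle scene 0.55 [542  87  31] px [239 194]
```

View pics/d.png

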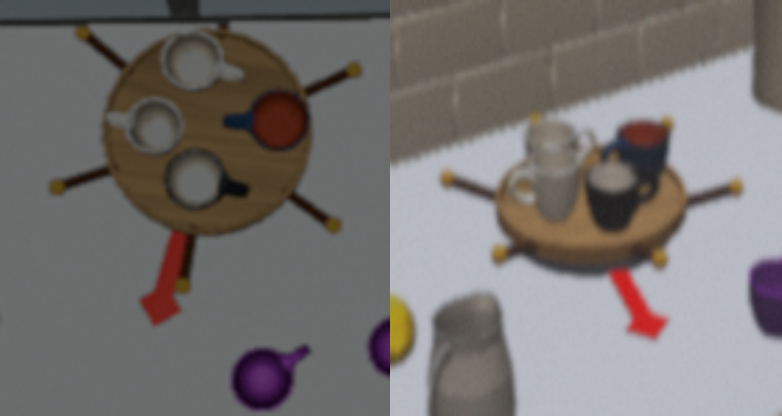

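The black cup's bowl (crop px 195,180) lies on the line of the red pointer (crop px 180,235 to 155,320). All four cups are upright and the hand is clear.

```bash
python3 -c "
from rig import ticket; print(ticket.job_done())"
```

```text
the job is handed in; nothing more can be done
None
```

I turned the carousel clockwise by pushing peg 3 and handed the job in: in the last pictures the black cup is about 2 mm from the front spot (14 mm allowed), all four cups are upright and the hand is clear; no verdict was shown.

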